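# Level the stacking board with a wedge and build up the carton column

### The job

The stacking board sags at its free edge: slide the wooden wedge, thin end first, squarely under the middle of that edge until the board comes up level against its steel stops and the wedge sits tight, then let go of it. Then build up the column on the strapped carton, the taller loose carton first and the flatter one on top: lay each flat and square over the one below, its end flush against the upright fence, set down gently and never dropped or rammed. Leave the candle jar and the candle tin where they stand, and finish with the board still level.

Things in the scene. Friction and masses are not known exactly. Their poses are not given: they have to be found in the camera images.
- stand: Fixed plywood and timber stand; its place and yaw vary. Origin: on the bench (z = 0) under the middle of the fence's flat face; z up. The fence is an upright 12 mm panel, 120 mm wide (x), from 20 to 205 mm high, its face in the plane y = 0; the column stands on its -y side. Two steel stops (54 mm high, at x = +-67, y = -165 mm) reach over the board and stop it level; two braces back the fence
- board: Plywood board 110 mm wide (x), 188 long, 18 thick, with the first carton (64 x 130 x 60 mm) strapped on, about 1.1 kg (varies). Origin on its hinge at stand (0, 0, 26 mm), at its underside; -y towards the free edge. z axis vertical when level against the stops; at the start the free edge sags by 0.065 rad. It cannot rise past level: there the wedge's resistance rises sharply
- board_edge (a point): middle of the lower arris of the board's free edge, 190 mm from the hinge: 26 mm above the bench when level, about 14 mm when sagging. The space under it is open (at least 120 mm wide between the stand's side rails)
- base_top (a point): centre of the top face of the strapped carton: at stand (0, -66, 104 mm) when the board is level; that carton's end is then 1 mm from the fence. Loose cartons go on top of it
- wedge: Wooden wedge 50 mm wide (x), 150 long (y), flat below, 0.16 kg. Origin: centre of underside. Thin end (8 mm high) at y = +75, butt (40 mm high) at y = -75, straight slope. 28 mm is under the sagging edge at first touch, 84 mm when level. Grip it across its width near the butt and drive until it resists with 20 to 30 N: let go, it must bear on the board with over 10 N. Friction (varies) holds it
- tall_carton: Closed taped cardboard carton, 64 mm wide (x), 130 mm long (y), 65 mm high, about 0.5 kg (varies). Origin: centre of the underside. Goes on the strapped carton, long side square to the fence, so that its origin ends at stand (0, -65, 104 mm); either end may face the fence
- flat_carton: The same kind of carton but flatter: 64 x 130 mm, 45 mm high, about 0.35 kg (varies). Origin: centre of the underside. Goes on the tall carton: its origin ends at stand (0, -65, 169 mm)
- candle_jar: bystander: lidded amber glass candle jar, 72 mm across, 95 mm high; origin at the centre of its underside
- candle_can: bystander: aluminium candle tin, 68 mm across, 75 mm high; origin at the centre of its underside
Not all that is in view belongs to the job. Leave any blue look-alike of the wedge alone. Leave any blue look-alike of the flat_carton alone.

How it is judged:
On the way, in this order (a step that is already met when the one before it is completed fails the run):
1. the wedge, let go, holds the board level (within 0.012 rad) and bears on it with over 10 N (angle between board's own z axis and vertical below 0.012 rad and contact force between wedge and board above 10 N and contact force between the fingers and wedge below 0.05 N), for 0.2 s.
2. the tall carton, let go, rests square on the strapped carton, flush with the fence (angle between board's own z axis and vertical below 0.012 rad and y of tall_carton in the frame of stand between -0.0675 and -0.0625 m and x of tall_carton in the frame of stand between -0.007 and 0.007 m and z of tall_carton in the frame of stand between 0.098 and 0.11 m and angle between tall_carton's own z axis and vertical below 0.03 rad and angle between the y axis of tall_carton and the y axis of stand, either way round below 0.045 rad and linear speed of tall_carton below 0.02 m/s and contact force between the fingers and tall_carton below 0.05 N), for 0.2 s.
3. the flat carton, let go, rests square on the tall one, flush with the fence (all of step 2 and y of flat_carton in the frame of stand between -0.0675 and -0.0625 m and x of flat_carton in the frame of stand between -0.007 and 0.007 m and z of flat_carton in the frame of stand between 0.163 and 0.175 m and angle between flat_carton's own z axis and vertical below 0.03 rad and angle between the y axis of flat_carton and the y axis of stand, either way round below 0.045 rad and linear speed of flat_carton below 0.02 m/s and contact force between the fingers and flat_carton below 0.05 N), for 0.2 s.
At the end, for the whole second after the job is handed in: Board level within 0.012 rad on the wedge; tall carton on the strapped one, flat one on the tall: heights within 6 mm, within 7 mm of the middle line, ends within 2.5 mm of touching the fence, flat within 0.03 rad, square within 0.045 rad; all released, at rest (all of step 3 and contact force between the fingers and wedge below 0.05 N and contact force between wedge and board above 3 N).
It fails at once if the tall carton is dropped or thrown: it moves faster than 0.3 m/s out of the fingers (linear speed of tall_carton above 0.3 m/s and contact force between the fingers and tall_carton below 0.05 N).
It fails at once if the flat carton is dropped or thrown: it moves faster than 0.3 m/s out of the fingers (linear speed of flat_carton above 0.3 m/s and contact force between the fingers and flat_carton below 0.05 N).
It fails at once if a carton is rammed or pressed with over 80 N against the stand or the column (contact force between any of tall_carton, flat_carton and stand above 80 N or contact force between flat_carton and tall_carton above 80 N).
It fails at once if the candle jar or candle tin is moved over 20 mm (distance of any of candle_jar, candle_can from where it was at the start of the episode above 0.02 m).
It also fails if it takes over 72 s, if anything falls off the work surface, if the arm or the gripper's body presses on something with over 40 N, if the wrist force passes 120 N, or if a joint passes its speed limit or range.

### The arm

A 6-joint arm with a two-finger parallel gripper is mounted at the origin on the work surface. World frame = base frame: x ahead of the robot, y to its left, z up, the work surface at z = 0. Lengths are in m, angles in rad, forces in N, time in s.
With the tool pointing down it reaches from about 0.3 to 0.775 m from the base axis. Payload 14.6 kg.
Tool frame: the origin (TCP) lies at the very end of the fingers, on their centre line; the grasp point (between the pads) lies 19 mm behind it (env.grasp_offset is the distance from the TCP to the grasp point, in m); z points along the fingers, y is the line along which they close (so a half turn about z gives the same grasp; the last joint's range is limited). The gripper opens to 85 mm and grips with 20 to 120 N. Pads are 22 mm wide; open, the fingers measure 114 mm over their backs; the gripper's body (76 mm by 85 mm) begins 54 mm behind the grasp point. The pads swing forward as they close: fully open they stand 13 mm farther back than shut.
Start: joints at [-1.396, 0.3, 1.521, -0, 1.321, -0.067], TCP at [0.132, -0.534, 0.196] pointing down, gripper open.
Joint ranges: [-3.03, 3.03], [-0.79, 2.21], [0.23, 2.52], [-1.04, 4.18], [0, 3.07], [-2.55, 2.55]. Speed limits (rad/s): [2.22, 2.22, 2.57, 3.14, 3.14, 3.14].

### API

Orientations are given as a 3x3 rotation matrix whose columns are the frame's x, y, z axes.
In Python, from plant import env gives the robot as it stands.
- The arm moves only by the tool step_arm, never from a script. Its argument "series" is a list of rows, each a list of 3 entries, a list of its own where there are three numbers: the turn, a rotation vector about the tool's x, y, z normalised to -1 to 1, where 1 is 30 degrees, then the shift along the tool's x, y, z normalised to -1 to 1, where 1 is 0.3 m, then the opening, from -1 (shut) to 1 (fully open). A call has 1 to 8 rows; each row is the pose to reach, as a shift and turn from the pose commanded when the call began, along the tool's axes at that moment; what a row does not reach only later rows make up. A row lasts 1/8 s, in which the tool goes at most 62.5 mm and 10.7 degrees, less where a joint would pass 70% of its speed; a pose out of reach is approached as far as the arm can. A call with a number of a shift or a turn outside -1 to 1 is refused whole. A call with a gripper value outside its range is refused whole. The fingers move at their own pace and stop on an object; "grip_force" is the grip in N (left out, the last holds). Time passes only in rows, so rows that repeat a pose let the fingers close. It gives the time, the measured TCP pose, the force, the opening and the grip force at its end, in the units of the state.
- env.observe(): the state, without advancing time (a new reading comes with each control period).
- env.grab_frame(name): name is "scene" or "side" or "wrist"; returns the picture (420x560x3 uint8, blue, green, red); there is no depth.
- env.get_calibration(name): a dict with "intrinsics" (3x3 intrinsics, pixels), "extrinsics" (4x4, takes a point from world to camera coordinates); the wrist camera has in their place "T_tool_cam" (4x4, takes a point from camera to tool coordinates, whose origin is the TCP and whose axes are the flange's). Camera axes: x right, y down, z forward; pixel columns grow to the right and rows downward; lengths in m; the calibration is good to about 2 mm. A picture is of the moment at which its call begins: read the wrist's pose just before it. get_calibration takes no time and is no camera call.
- env.job_done(): hands the job in; it is judged then, once.
The state is a dict: "time": time; "qpos": joint angles; "qvel": joint speeds; "joint_efforts": joint torques, N m; "position": TCP position; "orientation": TCP orientation; "wrist_force": force on the tool from outside, world axes, zero at the start; "wrist_torque": the same for the moment, N m; "grip_width": finger opening in m; "gripper_force": force on a finger pad.
Only numpy, scipy, OpenCV 4.12 (cv2) and the standard library are available. Lean on these libraries where they do the work, as an engineer would, in place of code of your own. Each camera call takes 0.05 s, during which the arm holds its last target. There are 200 camera calls.

## Working session

There is one attempt and no reset: what is moved stays moved. The work goes in short steps, Python scripts to look and compute and a tool call to move; the robot and the scene stay as the last step left them, time stands still between calls to the robot, and variables do not carry over. Pictures are saved under pics/ and viewed, at most 10 in all, crops included, and the job is handed in when it is done.

Besides the shell and the picture viewer there is one more tool, called as a command line: name --argument value ..., lists and objects as JSON in quotes. step_arm: Moves the arm, as the interface text tells. Scaled input: -1 to 1 covers 0.3 m each way for a shift and 30 degrees each way for a turn. Its arguments: {"type":"object","properties":{"series":{"type":"array"},"grip_force":{"type":"number"}},"required":["series"]}

```bash
mkdir -p pics; ls
python3 - <<'E'
from plant import env
import cv2,numpy as np
s=env.observe(); print(s['time'],s['position'],s['orientation'],s['wrist_force'],s['grip_width'])
for n in ['scene','side']:
    cv2.imwrite(f'pics/{n}0.png',env.grab_frame(n)); c=env.get_calibration(n); print(n,c['intrinsics'],c['extrinsics'])
cv2.imwrite('pics/wrist0.png',env.grab_frame('wrist'));c=env.get_calibration('wrist');print(c)
print(env.grasp_offset)
E
```

```text
pics
0.0 [ 0.13165305 -0.5337305   0.1950786 ] [[ 9.70901867e-01  2.39477595e-01 -2.12944941e-04]
 [ 2.39477677e-01 -9.70901133e-01  1.19656929e-03]
 [ 7.98030512e-05 -1.21274691e-03 -9.99999261e-01]] [ 0.91670442 -0.0874462  -0.62204818] 0.08521938689987633
scene [[438.76080398   0.         283.35202144]
 [  0.         438.76080398 208.38717067]
 [  0.           0.           1.        ]] [[ 0.06710651  0.9976167  -0.01605094 -0.03647952]
 [ 0.60898774 -0.05369709 -0.79135994 -0.25717732]
 [-0.79033578  0.04333058 -0.61113977  1.5471586 ]
 [ 0.          0.          0.          1.        ]]
side [[389.72751484   0.         276.89806235]
 [  0.         389.72751484 212.34278707]
 [  0.           0.           1.        ]] [[ 0.98993856 -0.14103194 -0.0114737  -0.54462451]
 [-0.08299578 -0.51306402 -0.8543284   0.11572194]
 [ 0.11460085  0.84668489 -0.51960691  0.90464501]
 [ 0.          0.          0.          1.        ]]
{'intrinsics': array([[300.29243534,   0.        , 277.86105233],
       [  0.        , 300.29243534, 207.96727823],
       [  0.        ,   0.        ,   1.        ]]), 'T_tool_cam': array([[-8.04450660e-06, -9.51779879e-01, -3.06781784e-01,
         7.85397548e-02],
       [ 9.99999774e-01,  1.98766087e-04, -6.42887152e-04,
        -4.99860218e-04],
       [ 6.72864871e-04, -3.06781719e-01,  9.51779661e-01,
        -1.79306665e-01],
       [ 0.00000000e+00,  0.00000000e+00,  0.00000000e+00,
         1.00000000e+00]])}
0.0187
```

View pics/scene0.png

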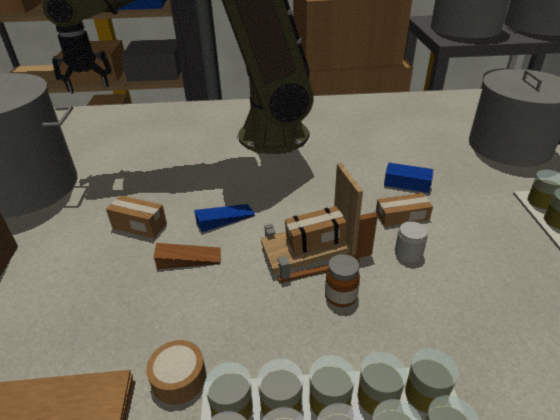

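View pics/side0.png

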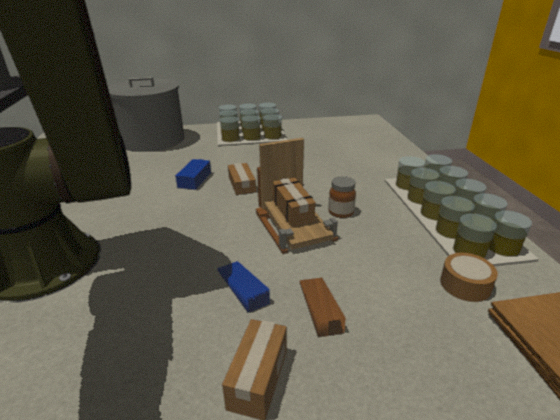

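```bash
cat > h.py <<'E'
from plant import env
import cv2,numpy as np
from scipy.optimize import least_squares
from scipy.spatial.transform import Rotation as Ro
def cam(n,tool=None):
    c=env.get_calibration(n);K=c['intrinsics']
    if n=='wrist':
        s=env.observe() if tool is None else tool
        T=np.eye(4);T[:3,:3]=s['orientation'];T[:3,3]=s['position']
        return K,np.linalg.inv(T@c['T_tool_cam'])
    return K,c['extrinsics']
def proj(C,P):
    K,E=C;p=(np.atleast_2d(P)@E[:3,:3].T+E[:3,3])@K.T
    return p[:,:2]/p[:,2:]
def ray(C,uv,z):
    K,E=C;R=E[:3,:3];o=-R.T@E[:3,3];d=R.T@np.linalg.inv(K)@np.array([*uv,1.]);return o+d*(z-o[2])/d[2]
def crop(img,x0,y0,x1,y1,k,fn):
    i=cv2.resize(img[y0:y1,x0:x1],None,fx=k,fy=k,interpolation=cv2.INTER_CUBIC)
    for x in range((x0+19)//20*20,x1,20):
        cv2.line(i,(int((x-x0)*k),0),(int((x-x0)*k),6),(0,255,255),1);cv2.putText(i,str(x),(int((x-x0)*k)+2,12),0,.35,(0,255,255))
    for y in range((y0+19)//20*20,y1,20):
        cv2.line(i,(0,int((y-y0)*k)),(6,int((y-y0)*k)),(0,255,255),1);cv2.putText(i,str(y),(8,int((y-y0)*k)+4),0,.35,(0,255,255))
    if fn: cv2.imwrite(fn,i)
    return i
def fit(obs,x0):
    """obs: list of (cam, local pts Nx3, pixels Nx2); pose x,y,yaw,z"""
    def r(p):
        R=Ro.from_euler('z',p[2]).as_matrix();o=[]
        for C,L,U in obs: o.append((proj(C,np.asarray(L)@R.T+[p[0],p[1],p[3]])-U).ravel())
        return np.concatenate(o+[[ (p[3]-x0[3])*0]])
    s=least_squares(r,x0,loss='soft_l1',x_scale=[.01,.01,.1,.01]);return s.x,np.round(r(s.x)[:-1].reshape(-1,2),1)
E
python3 - <<'E'
from h import *
S=cam('scene');D=cam('side')
for n,a,b,z in [('wedge',(188,256),(322,305),.02),('tall',(137,207),(260,350),.065),('flat',(404,203),(241,173),.045),('edge',(275,265),(305,240),.035),('fence',(347,210),(282,170),.11),('jar',(342,295),(342,210),0),('can',(411,256),None,0)]:
    print(n,ray(S,a,z).round(3),b and ray(D,b,z).round(3))
i=cv2.imread('pics/scene0.png');j=cv2.imread('pics/side0.png')
a=crop(i,100,190,260,275,5,None);b=crop(j,215,255,355,415,3.7,None)
crop(i,100,190,260,275,5,'pics/c1.png');crop(i,255,160,440,290,4.3,'pics/c2.png')
c=np.zeros((600,800,3),np.uint8);p=crop(j,218,262,352,412,4,None);c[:600,:p.shape[1]]=p[:600];p=crop(j,225,155,270,200,5.5,None);c[:p.shape[0],540:540+p.shape[1]]=p;cv2.imwrite('pics/c3.png',c)
E
```

```text
wedge [ 0.613 -0.231  0.02 ] [ 0.602 -0.252  0.02 ]
tall [ 0.468 -0.369  0.065] [ 0.471 -0.376  0.065]
flat [0.486 0.321 0.045] [0.483 0.308 0.045]
edge [ 0.675 -0.027  0.035] [ 0.609 -0.057  0.035]
fence [0.584 0.148 0.11 ] [0.59  0.171 0.11 ]
jar [0.745 0.116 0.   ] [0.751 0.117 0.   ]
can [0.637 0.302 0.   ] None
```

View pics/c1.png

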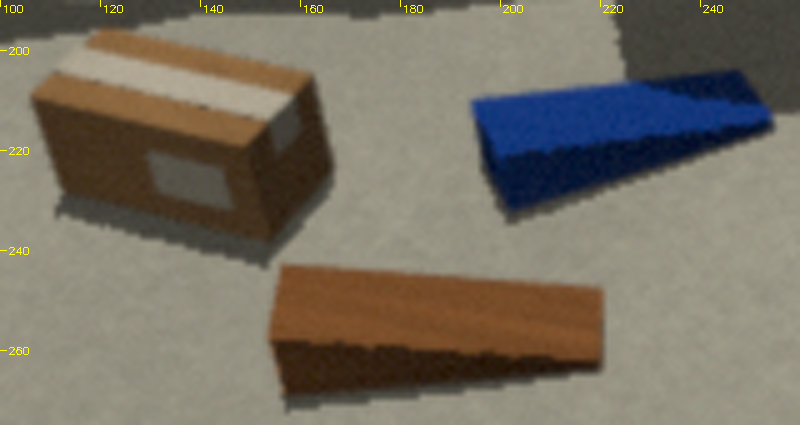

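View pics/c3.png

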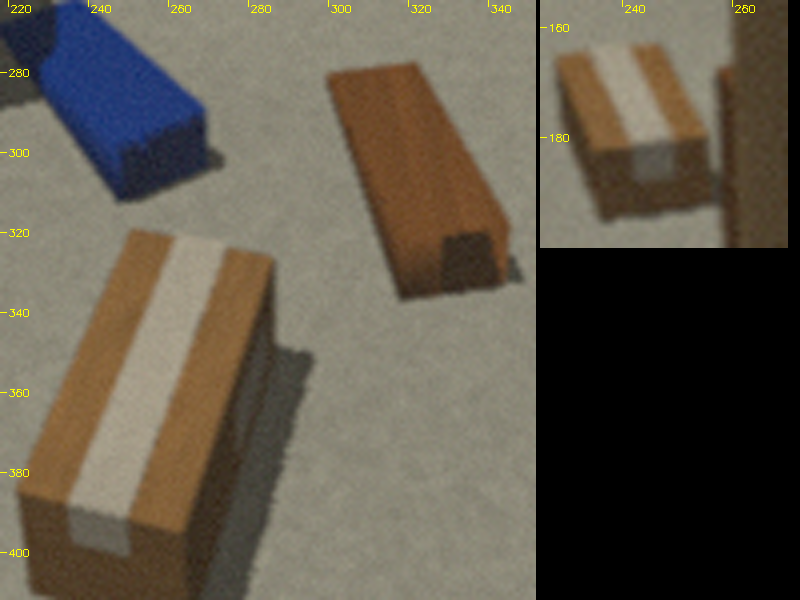

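View pics/c2.png

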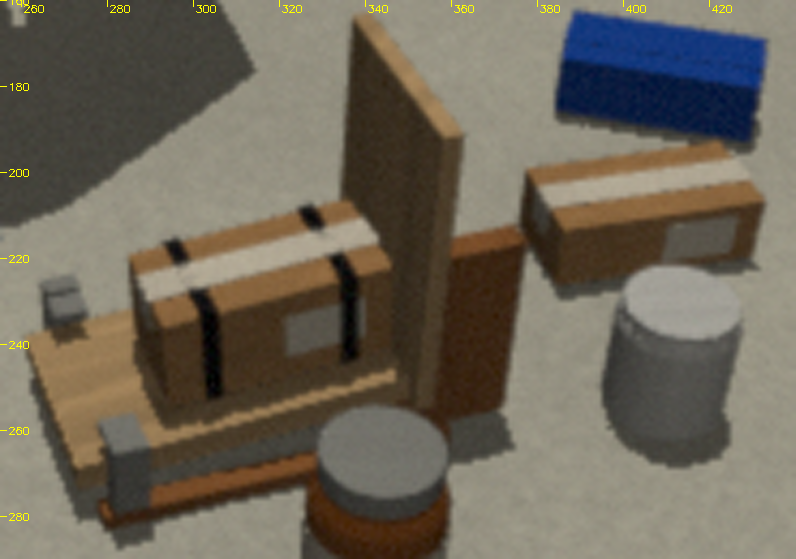

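```bash
cat > p1.py <<'E'
from h import *
S=cam('scene');D=cam('side')
def bx(h,sg): return [(a*.032,b*.065,h*c) for a,b,c in sg]
o=[(S,bx(.065,[(-1,-1,1),(-1,1,1),(1,1,1),(1,-1,1),(1,1,0),(-1,1,0) ,(1,-1,0)]),[(119,196),(162.6,204.4),(149.4,219.4),(106.6,209),(153.4,238),(166.6,224.4),(112.4,228.4)]),
 (D,bx(.065,[(-1,1,1),(1,1,1),(1,-1,1),(-1,-1,1),(-1,-1,0)]),[(250.5,319.2),(286,326.5),(263.8,395),(222.5,385),(225.5,410.7)])]
P={}
def go(n,o,x0):
    p,r=fit(o,x0);P[n]=p;print(n,p.round(4),'rms',np.sqrt((r**2).mean()).round(2),r.tolist())
go('tall',o,[.47,-.37,-.3,0])
w=lambda *L:np.array(L)/1000
o=[(S,w((-25,-75,40),(25,-75,40),(25,-75,0),(-25,75,8),(25,75,8),(25,75,0)),[(156.6,242.8),(154,258.6),(157.2,269.4),(220.6,248),(220.2,262),(220.2,264)]),
 (D,w((-25,75,8),(25,75,8),(25,-75,40),(-25,-75,0),(25,-75,0)),[(300,280.2),(322,277.7),(345,316.5),(318.2,336.7),(343,334)])]
go('wedge',o,[.6,-.24,0,0])
o=[(S,bx(.045,[(-1,-1,1),(-1,1,1),(1,1,1),(1,-1,1),(1,-1,0),(-1,-1,0),(1,1,0)]),[(377.3,199.5),(422,193.3),(432.2,207),(384.8,213),(385.2,226.7),(377.8,215.3),(430.6,220.9)]),
 (D,bx(.045,[(-1,1,1),(1,1,1),(1,-1,1),(-1,-1,1),(-1,-1,0),(1,-1,0)]),[(227.9,165.4),(247,163),(255.2,179.7),(234.1,182.6),(236.6,195),(256.5,192.3)])]
go('flat',o,[.48,.31,.2,0])
A=Ro.from_euler('x',.065).as_matrix()
b=lambda *L:w(*L)@A.T+[0,0,.026]
o=[(S,np.vstack([w((-60,0,205),(60,0,205),(60,12,205),(60,0,20)),b((-32,-131,78),(-32,-1,78),(32,-1,78),(32,-131,78),(32,-131,18))]),[(337.1,164.2),(357.3,192.8),(362.4,191.9),(351.3,254.9),(285.2,219.5),(336.4,206.7),(345.7,220.9),(291.5,236),(294,254.2)])]
go('stand',o,[.6,.15,.2,0])
E
python3 p1.py
```

```text
tall [ 0.4647 -0.3784 -0.4014 -0.003 ] rms 0.75 [[0.9, -0.3], [-0.1, 0.4], [-0.7, 0.3], [-1.9, 0.7], [0.4, 1.4], [0.4, -0.2], [-1.1, 0.8], [-0.6, -0.6], [0.3, -0.8], [0.4, -0.1], [-1.1, -0.3], [-0.5, 0.7]]
wedge [ 0.6033 -0.2316  0.0317 -0.0029] rms 0.6 [[-0.3, 0.4], [-0.5, -0.9], [-0.4, 0.6], [-0.1, 0.1], [0.0, 0.4], [0.4, 0.8], [-0.9, -0.5], [-0.2, -0.9], [0.2, 1.0], [-1.0, 0.2], [0.4, -1.0]]
flat [ 0.4837  0.3249  0.131  -0.0036] rms 0.98 [[-0.4, 0.1], [0.5, 0.1], [1.3, 0.5], [1.3, 1.2], [-1.3, 1.0], [-2.7, -2.4], [-0.4, 0.0], [-0.6, -0.7], [-0.3, -0.7], [0.4, -0.4], [0.4, -0.5], [-1.1, 0.5], [-0.3, 0.3]]
stand [ 0.5744  0.1425  0.2103 -0.0114] rms 0.58 [[-0.5, 0.0], [-0.0, 0.0], [0.1, -0.0], [-0.7, 0.9], [-0.4, -0.9], [-0.3, -0.7], [0.5, 1.1], [1.1, -0.4], [0.3, 0.2]]
```

step_arm --series '[[[0, 0, 0], [0.95, -0.74, -0.12], 1], [[0, 0, 0], [0.95, -0.74, -0.12], 1], [[0, 0, 0], [0.95, -0.74, -0.12], 1], [[0, 0, 0], [0.95, -0.74, -0.12], 1], [[0, 0, 0], [0.95, -0.74, -0.12], 1], [[0, 0, 0], [0.95, -0.74, -0.12], 1], [[0, 0, 0], [0.95, -0.74, -0.12], 1]]'

```text
time: 1.02
position: [0.3567, -0.2481, 0.232]
orientation: [[0.97, 0.244, 0.001], [0.244, -0.97, -0.0], [0.0, 0.0, -1.0]]
wrist_force: [0.9, -0.3, -0.3]
grip_width: 0.0854
gripper_force: 0.0
```

step_arm --series '[[[0, 0, 0], [0.95, -0.74, -0.12], 1], [[0, 0, 0], [0.95, -0.74, -0.12], 1], [[0, 0, 0], [0.95, -0.74, -0.12], 1], [[0, 0, 0], [0.95, -0.74, -0.12], 1], [[0, 0, 0], [0.95, -0.74, -0.12], 1], [[0, 0, 0], [0.95, -0.74, -0.12], 1], [[0, 0, 0], [0.95, -0.74, -0.12], 1], [[0, 0, 0], [0.95, -0.74, -0.12], 1]]'

```text
time: 2.02
position: [0.5785, 0.0325, 0.2671]
orientation: [[0.971, 0.239, -0.001], [0.239, -0.971, -0.0], [-0.001, -0.0, -1.0]]
wrist_force: [-0.2, 0.1, -0.1]
grip_width: 0.0854
gripper_force: 0.0
```

Run:
```python
from h import *
import pickle
s=env.observe();pickle.dump(s,open('w1.pkl','wb'));i=env.grab_frame('wrist')
print(s['time'],s['position'],s['qpos'],s['wrist_force'])
cv2.imwrite('pics/w1raw.png',i);crop(i,0,0,560,420,1.42,'pics/w1.png')
S=cam('scene');print([ray(S,p,0).round(3) for p in [(385,187),(430,192.5)]])
```

```text
2.025 [0.5785179  0.03245222 0.26710032] [-7.05508157e-03  3.25442229e-01  1.32332723e+00 -2.40126712e-04
  1.49392326e+00  1.32264779e+00] [-0.21644847  0.13681322 -0.11394105]
[array([0.347, 0.312, 0.   ]), array([0.386, 0.433, 0.   ])]
```

View pics/w1.png

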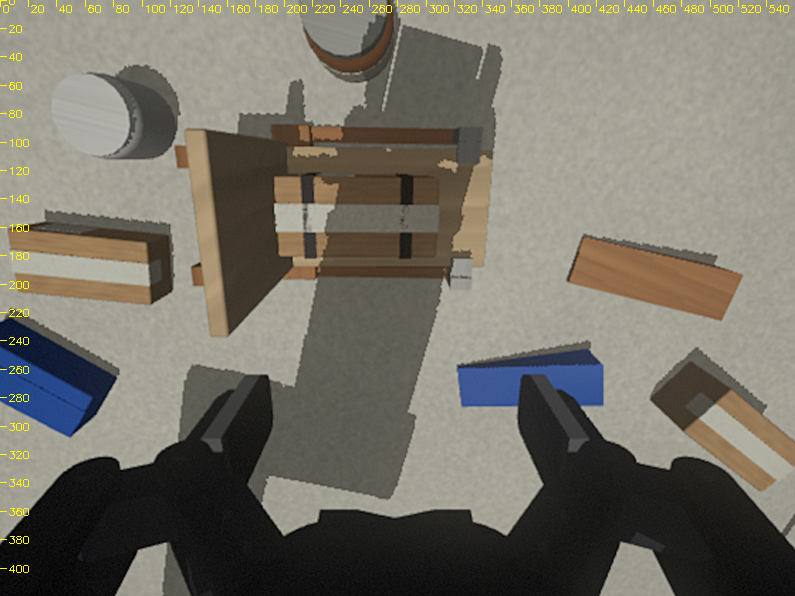

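```bash
python3 - > /dev/null <<'E'
s=open('p1.py').read()
s=s.replace("P={}","import pickle;W=cam('wrist',pickle.load(open('w1.pkl','rb')))\nk=lambda *L:np.array(L)/1.42\nP={}\no.append((W,bx(.065,[(1,1,1),(-1,1,1),(-1,-1,1),(1,1,0),(-1,1,0)]),k((728,392),(690,432),(765,490),(693,361),(652,398))))",1)
s=s.replace("go('wedge'","o.append((W,w((25,-75,40),(-25,-75,40),(25,75,8),(-25,75,8)),k((742,274),(722,320),(586,237),(571,281))))\ngo('wedge'")
s=s.replace("go('flat'","o.append((W,bx(.045,[(1,-1,1),(-1,-1,1),(-1,1,1),(1,-1,0),(-1,-1,0)]),k((148,243),(151,304),(15,296),(171,233),(173,290))))\ngo('flat'")
s=s.replace("go('stand'","""o.append((W,np.vstack([w((60,0,205),(-60,0,205),(60,12,205),(-60,12,205)),b((32,-1,78),(-32,-1,78),(32,-131,78),(-32,-131,78),(55,-190,18),(-55,-190,18))]),k((206,129),(229,335),(187,130),(211,336),(274,177),(277,257),(439,177),(438,257),(491,153),(485,266))))
go('stand0',o[1:],[.6,.15,.2,0])
go('stand'""")
s+="\npickle.dump(P,open('P.pkl','wb'))\n"
open('p2.py','w').write(s)
E
python3 p2.py
```

```text
tall [ 0.4652 -0.3803 -0.397  -0.0006] rms 1.48 [[-0.2, -0.9], [-1.1, -0.3], [-1.6, -0.4], [-2.9, 0.2], [-0.4, 0.8], [-0.5, -0.8], [-2.2, 0.3], [-0.5, -0.8], [0.6, -1.1], [1.1, -0.0], [-0.7, -0.1], [-0.0, 1.0], [2.6, -2.3], [-4.6, -0.0], [-1.2, 1.2], [-2.5, -0.9], [-2.5, 0.5]]
wedge [ 0.6035 -0.2333  0.0293 -0.0011] rms 0.83 [[-1.1, -0.0], [-1.4, -1.3], [-1.3, 0.1], [-0.8, -0.3], [-0.8, 0.0], [-0.4, 0.4], [-0.5, -0.6], [0.2, -1.0], [0.5, 1.0], [-0.8, 0.2], [0.8, -1.0], [0.2, -0.3], [-1.4, -0.1], [-1.1, -0.6], [-1.9, 0.3]]
flat [ 0.4834  0.3246  0.1295 -0.0032] rms 1.19 [[-0.5, -0.1], [0.4, -0.1], [1.1, 0.3], [1.1, 1.0], [-1.5, 0.8], [-2.9, -2.6], [-0.5, -0.2], [-0.7, -0.8], [-0.4, -0.8], [0.3, -0.4], [0.3, -0.5], [-1.2, 0.4], [-0.4, 0.2], [-0.8, -1.0], [0.0, 0.2], [2.5, -3.9], [-0.5, 0.4], [0.1, 0.7]]
stand0 [ 0.5861  0.1391  0.2233 -0.0028] rms 1.01 [[1.1, 0.4], [0.8, 1.0], [-1.4, -0.6], [-0.1, 0.1], [-0.2, -0.6], [1.5, -0.4], [-0.2, 1.2], [-2.2, -0.1], [1.0, -1.5], [-1.6, 0.1]]
stand [ 0.5862  0.1392  0.2223 -0.0025] rms 0.93 [[-1.1, -0.4], [0.2, -0.2], [0.4, -0.3], [-0.6, 1.6], [-1.4, -0.2], [-0.8, -0.5], [0.4, 1.5], [0.5, 0.5], [-0.3, 1.4], [0.9, 0.3], [0.5, 1.1], [-1.6, -0.7], [-0.4, 0.2], [-0.3, -0.6], [1.3, -0.4], [-0.2, 1.3], [-2.2, 0.1], [1.0, -1.4], [-1.6, 0.3]]
```

```bash
cat >> h.py <<'E'
ST=np.array([.5862,.1392]);SY=.2225
def st(x,y): # stand -> world xy
    c,s=np.cos(SY),np.sin(SY);return ST+[c*x-s*y,s*x+c*y]
def tost(p):
    c,s=np.cos(SY),np.sin(SY);d=np.asarray(p)[:2]-ST;return np.array([c*d[0]+s*d[1],-s*d[0]+c*d[1]])
def Rt(yaw): c,s=np.cos(yaw),np.sin(yaw);return np.array([[c,s,0],[s,-c,0],[0,0,-1.]])
def plan(wps):
    s=env.observe();p=s['position'];R=s['orientation']
    print('t',round(s['time'],2),'st',tost(p).round(4),'z',p[2].round(4),'yaw',round(np.arctan2(R[1,0],R[0,0]),4),'F',s['wrist_force'].round(1),'grip',round(s['grip_width'],4),s['gripper_force'])
    for q,yaw in wps:
        q=np.array(q,float);Q=Rt(yaw);d=R.T@(q-p)/.3;v=Ro.from_matrix(R.T@Q).as_rotvec()*180/np.pi/30
        print('turn',v.round(3).tolist(),'shift',d.round(3).tolist(),'rows',np.ceil(max(np.linalg.norm(d)*.3/.0625,np.linalg.norm(v)*30/10.7)));p,R=q,Q
E
python3 - <<'E'
from h import *
plan([((.59,-.07,.25),.70),((.6,-.18,.22),1.15),((.6053,-.2933,.10),1.60),((.6053,-.2933,.008),1.60)])
E
```

```text
t 2.08 st [-0.0312 -0.1027] z 0.2674 yaw 0.2405 F [-0.2  0.1 -0.9] grip 0.0853 0.0
turn [-0.0, 0.001, -0.878] shift [-0.044, 0.34, 0.058] rows 3.0
turn [0.0, 0.0, -0.859] shift [-0.211, 0.302, 0.1] rows 3.0
turn [0.0, 0.0, -0.859] shift [-0.338, 0.17, 0.4] rows 3.0
turn [0.0, 0.0, 0.0] shift [0.0, 0.0, 0.307] rows 2.0
```

step_arm --series '[[[0, 0, -0.878], [-0.044, 0.34, 0.058], 1], [[0, 0, -0.878], [-0.044, 0.34, 0.058], 1], [[0, 0, -0.878], [-0.044, 0.34, 0.058], 1]]'

```text
time: 2.45
position: [0.5895, -0.0728, 0.2496]
orientation: [[0.764, 0.645, -0.001], [0.645, -0.764, -0.0], [-0.001, -0.001, -1.0]]
wrist_force: [0.7, 0.8, 0.4]
grip_width: 0.0852
gripper_force: 0.0
```

step_arm --series '[[[0, 0, -0.86], [-0.21, 0.302, 0.1], 1], [[0, 0, -0.86], [-0.21, 0.302, 0.1], 1], [[0, 0, -0.86], [-0.21, 0.302, 0.1], 1]]'

```text
time: 2.82
position: [0.5991, -0.183, 0.2187]
orientation: [[0.408, 0.913, -0.002], [0.913, -0.408, 0.0], [-0.001, -0.002, -1.0]]
wrist_force: [-0.8, 0.1, -0.6]
grip_width: 0.0857
gripper_force: 0.0
```

step_arm --series '[[[0, 0, -0.86], [-0.338, 0.17, 0.4], 1], [[0, 0, -0.86], [-0.338, 0.17, 0.4], 1], [[0, 0, -0.86], [-0.338, 0.17, 0.4], 1], [[0, 0, -0.86], [-0.338, 0.17, 0.4], 1], [[0, 0, -0.86], [-0.338, 0.17, 0.4], 1]]'

```text
time: 3.45
position: [0.606, -0.2922, 0.1016]
orientation: [[-0.029, 1.0, 0.001], [1.0, 0.029, -0.001], [-0.001, 0.001, -1.0]]
wrist_force: [0.4, 0.3, 0.2]
grip_width: 0.0855
gripper_force: 0.0
```

Run:
```python
from h import *
s=env.observe();print(s['position'])
plan([((.6053,-.2933,.008),1.60)])
i=env.grab_frame('wrist');cv2.imwrite('pics/w2raw.png',i);crop(i,0,0,560,420,1.42,'pics/w2.png')
```

```text
[ 0.60595477 -0.29220185  0.10159443]
t 3.45 st [-0.0759 -0.4251] z 0.1016 yaw 1.6001 F [0.4 0.3 0.2] grip 0.0855 0.0
turn [0.002, 0.001, 0.0] shift [-0.003, -0.003, 0.312] rows 2.0
```

View pics/w2.png

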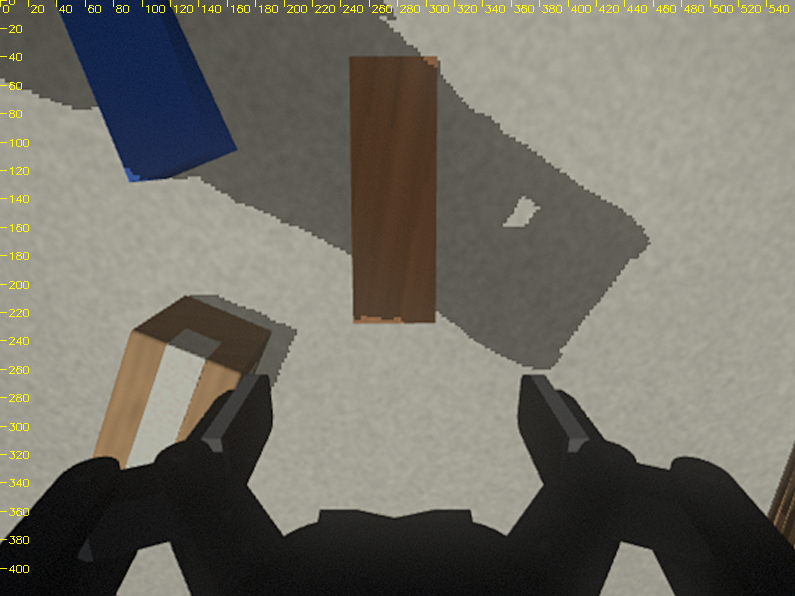

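step_arm --series '[[[0, 0, 0], [-0.003, -0.003, 0.31], 1], [[0, 0, 0], [-0.003, -0.003, 0.31], 1], [[0, 0, 0], [-0.003, -0.003, 0.31], 1], [[0, 0, 0], [-0.003, -0.003, 0.31], 1], [[0, 0, 0], [-0.003, -0.003, 0.31], -1], [[0, 0, 0], [-0.003, -0.003, 0.31], -1], [[0, 0, 0], [-0.003, -0.003, 0.31], -1], [[0, 0, 0], [-0.003, -0.003, 0.31], -1]]' --grip_force 80

```text
time: 4.5
position: [0.6052, -0.2928, 0.0074]
orientation: [[-0.031, 1.0, 0.0], [1.0, 0.031, -0.0], [-0.0, 0.0, -1.0]]
wrist_force: [0.3, -0.3, -0.4]
grip_width: 0.0122
gripper_force: 0.0
```

step_arm --series '[[[0, 0, 0], [0, 0, 0], -1], [[0, 0, 0], [0, 0, 0], -1], [[0, 0, 0], [0, 0, -0.01], -1]]'

```text
time: 4.88
position: [0.6051, -0.2927, 0.0101]
orientation: [[-0.031, 1.0, -0.0], [1.0, 0.031, 0.0], [0.0, -0.0, -1.0]]
wrist_force: [-0.7, -0.2, 1.8]
grip_width: -0.0003
gripper_force: 0.0
```

Run:
```python
from h import *
a=st(0,-.34); b=st(0,-.31)
plan([((*a,.011),SY+np.pi/2),((*a,.0078),SY+np.pi/2)])
```

```text
t 4.88 st [-0.0769 -0.4254] z 0.0101 yaw 1.6021 F [-0.7 -0.2  1.8] grip -0.0003 0.0
turn [-0.001, -0.001, -0.365] shift [0.328, 0.198, -0.003] rows 2.0
turn [0.0, 0.0, 0.0] shift [0.0, 0.0, 0.011] rows 1.0
```

Run:
```python
from h import *
a=cv2.imread('pics/scene0.png');j0=cv2.imread('pics/side0.png')
i=env.grab_frame('scene');j=env.grab_frame('side');cv2.imwrite('pics/sc1.png',i);cv2.imwrite('pics/sd1.png',j)
def m(x,roi):
    h=cv2.cvtColor(x,cv2.COLOR_BGR2HSV);k=((h[...,0]<16)&(h[...,1]>120)&(h[...,2]>40)).astype(np.uint8)
    z=np.zeros_like(k);y0,y1,x0,x1=roi;z[y0:y1,x0:x1]=k[y0:y1,x0:x1]
    n,l,s,c=cv2.connectedComponentsWithStats(z);return [(s[q].tolist(),c[q].round(1).tolist()) for q in range(1,n) if s[q][4]>80]
for x in (a,i): print('scene',m(x,(230,300,140,260)))
for x in (j0,j): print('side',m(x,(250,380,270,400)))
```

```text
scene [([154, 243, 66, 26, 1265], [184.4, 254.9])]
scene [([154, 244, 67, 25, 1189], [185.5, 255.7])]
side [([300, 278, 45, 57, 1316], [321.6, 304.3])]
side [([303, 290, 42, 46, 524], [321.5, 315.0])]
```

Run:
```python
from h import *
i=cv2.imread('pics/sc1.png');j=cv2.imread('pics/sd1.png')
c=np.zeros((600,800,3),np.uint8)
p=crop(i,100,200,260,290,4,None);q=crop(j,270,200,400,350,4,None)[:600]
c=np.zeros((600,800,3),np.uint8);p=crop(i,120,190,220,290,4,None);c[:400,:400]=p;q=crop(j,270,220,370,350,4,None);c[:q.shape[0],400:800]=q;cv2.imwrite('pics/c4.png',c)
```

```text
(no output)
```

View pics/c4.png

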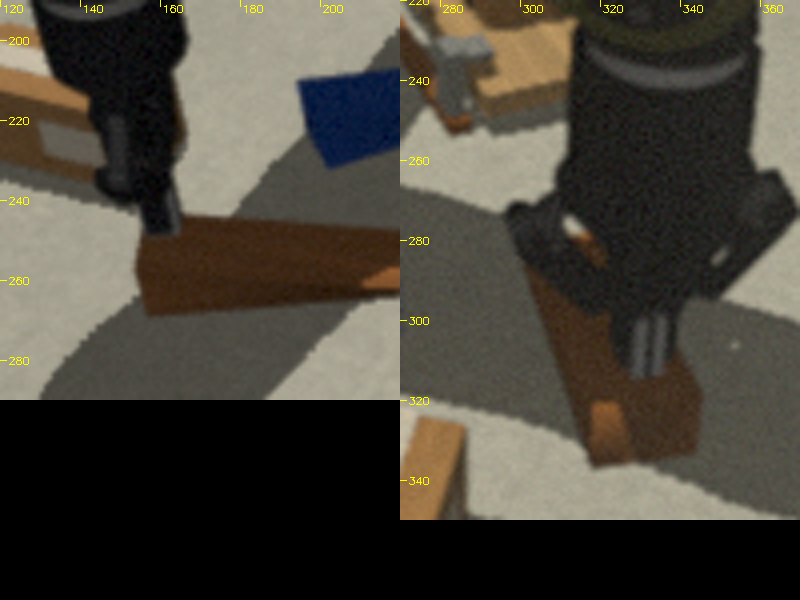

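Run:
```python
from h import *
s=env.observe();print(s['position'],s['grip_width'],s['gripper_force'],s['wrist_force'],s['joint_efforts'],s['time'])
S=cam('scene');D=cam('side')
print(proj(S,s['position']),proj(D,s['position']))
f=lambda p:np.r_[(proj(S,p)-[159.5,248.5]).ravel(),(proj(D,p)-[332,314]).ravel()]
r=least_squares(f,[.6,-.29,.03]);print(r.x,r.fun)
for x in ('pics/w2raw.png',):pass
```

```text
[ 0.60542599 -0.29286477  0.01075241] 0.00011889715618535737 0.0 [ 0.47203585 -0.6105545   1.32902326] [-5.68447522e-04 -7.41825771e+01 -3.22541106e+01 -3.64545640e-04
  7.74160610e-02  1.15183216e-04] 4.975
[[162.85846015 258.03135671]] [[328.76785114 324.070047  ]]
[ 0.60756023 -0.29638202  0.04133049] [-0.69000687  0.83736075 -0.6020991  -0.56790292]
```

The fingers closed just above the wedge. The visible tips triangulate about 30 mm short of the reported TCP. I'll reopen and go down in small, force-checked steps.

step_arm --series '[[[0, 0, 0], [0, 0, -0.1], -1], [[0, 0, 0], [0, 0, -0.1], 1], [[0, 0, 0], [0, 0, -0.1], 1], [[0, 0, 0], [0, 0, -0.1], 1], [[0, 0, 0], [0, 0, -0.1], 1], [[0, 0, 0], [0, 0, -0.1], 1]]'

```text
time: 5.72
position: [0.6051, -0.2927, 0.04]
orientation: [[-0.031, 1.0, -0.0], [1.0, 0.031, 0.0], [0.0, -0.0, -1.0]]
wrist_force: [0.7, 0.5, -0.2]
grip_width: 0.0853
gripper_force: 0.0
```

step_arm --series '[[[0, 0, 0], [0, 0, 0.06], 1], [[0, 0, 0], [0, 0, 0.1], 1], [[0, 0, 0], [0, 0, 0.11], 1], [[0, 0, 0], [0, 0, 0.12], 1], [[0, 0, 0], [0, 0, 0.12], 1]]'

```text
time: 6.35
position: [0.6053, -0.2928, 0.0044]
orientation: [[-0.031, 1.0, 0.0], [1.0, 0.031, -0.0], [-0.0, 0.0, -1.0]]
wrist_force: [-0.6, -0.3, -0.4]
grip_width: 0.0854
gripper_force: 0.0
```

Run:
```python
from h import *
s=env.observe();print(s['position'],s['grip_width'],s['wrist_force'])
D=cam('side');S=cam('scene')
for dz in (0,.03,.045): print(dz,[proj(S,s['position']+[dx,0,dz]).round(0).tolist() for dx in(.05,)],[proj(D,s['position']+[dx,0,dz]).round(0).tolist() for dx in(-.05,.05)])
i=env.grab_frame('scene');j=env.grab_frame('side')
c=np.zeros((600,800,3),np.uint8);p=crop(i,120,200,220,300,4,None);c[:400,:400]=p;q=crop(j,270,220,370,350,4,None);c[:q.shape[0],400:800]=q;cv2.imwrite('pics/c5.png',c)
```

```text
[ 0.60532498 -0.29281201  0.00436099] 0.08541448473429199 [-0.58926726 -0.27646547 -0.44180608]
0 [[[160.0, 275.0]]] [[[302.0, 330.0]], [[355.0, 323.0]]]
0.03 [[[158.0, 266.0]]] [[[302.0, 318.0]], [[356.0, 312.0]]]
0.045 [[[156.0, 261.0]]] [[[303.0, 312.0]], [[357.0, 306.0]]]
```

step_arm --series '[[[0, 0, 0], [0, 0, 0.01], 1], [[0, 0, 0], [0, 0, 0.02], 1], [[0, 0, 0], [0, 0, 0.03], 1]]'

```text
time: 6.82
position: [0.6052, -0.2928, -0.005]
orientation: [[-0.031, 1.0, -0.0], [1.0, 0.031, 0.0], [0.0, -0.0, -1.0]]
wrist_force: [-0.4, -0.0, 0.1]
grip_width: 0.0849
gripper_force: 0.0
```

step_arm --series '[[[0, 0, 0], [0, 0, 0.01], 1], [[0, 0, 0], [0, 0, 0.02], 1], [[0, 0, 0], [0, 0, 0.03], 1]]'

```text
time: 7.2
position: [0.6052, -0.2928, -0.0139]
orientation: [[-0.031, 1.0, 0.0], [1.0, 0.031, 0.0], [0.0, 0.0, -1.0]]
wrist_force: [0.9, 0.2, 0.5]
grip_width: 0.0856
gripper_force: 0.0
```

step_arm --series '[[[0, 0, 0], [0, 0, 0.01], 1], [[0, 0, 0], [0, 0, 0.02], 1], [[0, 0, 0], [0, 0, 0.03], 1]]'

```text
time: 7.58
position: [0.6052, -0.2928, -0.0229]
orientation: [[-0.031, 1.0, 0.0], [1.0, 0.031, 0.0], [0.0, 0.0, -1.0]]
wrist_force: [-0.3, -0.2, -1.0]
grip_width: 0.0852
gripper_force: 0.0
```

step_arm --series '[[[0, 0, 0], [0, 0, 0.015], 1], [[0, 0, 0], [0, 0, 0.015], -1], [[0, 0, 0], [0, 0, 0.015], -1], [[0, 0, 0], [0, 0, 0.015], -1], [[0, 0, 0], [0, 0, 0.015], -1], [[0, 0, 0], [0, 0, 0.015], -1]]' --grip_force 70

```text
time: 8.32
position: [0.6055, -0.2929, -0.0268]
orientation: [[-0.031, 1.0, 0.001], [1.0, 0.031, -0.0], [-0.0, 0.001, -1.0]]
wrist_force: [0.3, -0.6, 5.3]
grip_width: 0.049
gripper_force: 73.1
```

Run:
```python
from h import *
z=env.observe()['position'][2];a=st(0,-.34)
plan([((*env.observe()['position'][:2],z+.003),1.6023),((*a,z+.003),SY+np.pi/2),((*a,z),SY+np.pi/2)])
```

```text
t 8.32 st [-0.0765 -0.4257] z -0.0268 yaw 1.6021 F [ 0.3 -0.6  5.3] grip 0.049 73.0876225233078
turn [0.001, 0.001, -0.0] shift [-0.0, 0.0, -0.01] rows 1.0
turn [0.0, 0.0, -0.365] shift [0.329, 0.196, 0.0] rows 2.0
turn [0.0, 0.0, 0.0] shift [0.0, 0.0, 0.01] rows 1.0
```

step_arm --series '[[[0, 0, 0], [0, 0, -0.013], -1], [[0, 0, 0], [0, 0, -0.013], -1], [[0, 0, -0.18], [0.16, 0.1, -0.013], -1], [[0, 0, -0.365], [0.329, 0.196, -0.013], -1], [[0, 0, -0.365], [0.329, 0.196, -0.013], -1], [[0, 0, -0.365], [0.329, 0.196, -0.013], -1], [[0, 0, -0.365], [0.329, 0.196, -0.003], -1], [[0, 0, -0.365], [0.329, 0.196, -0.003], -1]]'

```text
time: 9.32
position: [0.6604, -0.1932, -0.0265]
orientation: [[-0.219, 0.976, -0.0], [0.976, 0.219, 0.0], [0.0, -0.0, -1.0]]
wrist_force: [-0.5, 0.7, -1.8]
grip_width: 0.0486
gripper_force: 72.8
```

Run:
```python
from h import *
plan([((*st(0,-.30),-.0268),SY+np.pi/2),((*st(0,-.241),-.0268),SY+np.pi/2)])
i=env.grab_frame('wrist');cv2.imwrite('pics/w3raw.png',i)
```

```text
t 9.32 st [-0.001  -0.3406] z -0.0265 yaw 1.7917 F [-0.5  0.7 -1.8] grip 0.0486 72.83128917217255
turn [-0.001, -0.0, -0.003] shift [0.135, 0.003, 0.001] rows 1.0
turn [0.0, 0.0, 0.0] shift [0.197, -0.0, 0.0] rows 1.0
```

step_arm --series '[[[0, 0, -0.003], [0.06, 0.003, 0.003], -1], [[0, 0, -0.003], [0.12, 0.003, 0.003], -1], [[0, 0, -0.003], [0.13, 0.003, 0.003], -1]]'

```text
time: 9.75
position: [0.6532, -0.1523, -0.0268]
orientation: [[-0.224, 0.975, 0.0], [0.975, 0.224, -0.0], [-0.0, 0.0, -1.0]]
wrist_force: [1.3, -2.6, 2.5]
grip_width: 0.0485
gripper_force: 73.1
```

step_arm --series '[[[0, 0, 0], [0.02, 0, 0], -1], [[0, 0, 0], [0.04, 0, 0], -1], [[0, 0, 0], [0.06, 0, 0], -1], [[0, 0, 0], [0.08, 0, 0], -1], [[0, 0, 0], [0.1, 0, 0], -1]]'

```text
time: 10.38
position: [0.647, -0.1263, -0.0268]
orientation: [[-0.221, 0.975, 0.002], [0.975, 0.221, -0.002], [-0.002, 0.001, -1.0]]
wrist_force: [3.5, -12.5, 1.8]
grip_width: 0.0488
gripper_force: 73.1
```

step_arm --series '[[[0, 0, 0], [0.02, 0, 0], -1], [[0, 0, 0], [0.04, 0, 0], -1], [[0, 0, 0], [0.06, 0, 0], -1], [[0, 0, 0], [0.08, 0, 0], -1], [[0, 0, 0], [0.08, 0, 0], -1]]'

```text
time: 11.0
position: [0.6415, -0.1021, -0.0268]
orientation: [[-0.222, 0.975, 0.001], [0.975, 0.222, -0.001], [-0.001, 0.001, -1.0]]
wrist_force: [2.3, -6.5, 3.2]
grip_width: 0.0488
gripper_force: 73.3
```

step_arm --series '[[[0, 0, 0], [0.01, 0, 0], -1], [[0, 0, 0], [0.015, 0, 0], -1], [[0, 0, 0], [0.015, 0, 0], -1]]'

```text
time: 11.38
position: [0.6406, -0.0983, -0.0268]
orientation: [[-0.222, 0.975, 0.001], [0.975, 0.222, -0.002], [-0.002, 0.001, -1.0]]
wrist_force: [2.2, -10.3, 3.7]
grip_width: 0.0489
gripper_force: 73.2
```

step_arm --series '[[[0, 0, 0], [0.005, 0, 0], -1], [[0, 0, 0], [0.01, 0, 0], -1], [[0, 0, 0], [0.01, 0, 0], -1]]'

```text
time: 11.75
position: [0.64, -0.0955, -0.0268]
orientation: [[-0.222, 0.975, 0.001], [0.975, 0.222, -0.002], [-0.002, 0.001, -1.0]]
wrist_force: [2.2, -10.2, 2.4]
grip_width: 0.0492
gripper_force: 73.2
```

step_arm --series '[[[0, 0, 0], [0.004, 0, 0], -1], [[0, 0, 0], [0.006, 0, 0], -1], [[0, 0, 0], [0.006, 0, 0], -1]]'

```text
time: 12.12
position: [0.6398, -0.0945, -0.0268]
orientation: [[-0.221, 0.975, 0.002], [0.975, 0.221, -0.003], [-0.003, 0.001, -1.0]]
wrist_force: [4.2, -15.1, 1.1]
grip_width: 0.0489
gripper_force: 72.9
```

step_arm --series '[[[0, 0, 0], [0.004, 0, 0], -1], [[0, 0, 0], [0.006, 0, 0], -1], [[0, 0, 0], [0.006, 0, 0], -1]]'

```text
time: 12.5
position: [0.6397, -0.0942, -0.0267]
orientation: [[-0.221, 0.975, 0.003], [0.975, 0.221, -0.004], [-0.005, 0.002, -1.0]]
wrist_force: [7.5, -26.0, -2.3]
grip_width: 0.0488
gripper_force: 72.6
```

step_arm --series '[[[0, 0, 0], [0.003, 0, 0], -1], [[0, 0, 0], [0.003, 0, 0], -1]]'

```text
time: 12.75
position: [0.6396, -0.094, -0.0267]
orientation: [[-0.22, 0.975, 0.004], [0.975, 0.22, -0.005], [-0.006, 0.002, -1.0]]
wrist_force: [9.3, -30.8, -3.4]
grip_width: 0.0487
gripper_force: 73.0
```

step_arm --series '[[[0, 0, 0], [0, 0, 0], -0.2], [[0, 0, 0], [0, 0, 0], 1], [[0, 0, 0], [0, 0, 0], 1], [[0, 0, 0], [0, 0, 0], 1], [[0, 0, 0], [0, 0, -0.3], 1], [[0, 0, 0], [0, 0, -0.6], 1], [[0, 0, 0], [0, 0, -0.6], 1], [[0, 0, 0], [0, 0, -0.6], 1]]'

```text
time: 13.75
position: [0.6403, -0.0896, 0.158]
orientation: [[-0.223, 0.975, 0.008], [0.975, 0.223, -0.001], [-0.003, 0.008, -1.0]]
wrist_force: [-0.4, 0.7, -1.1]
grip_width: 0.0856
gripper_force: 0.0
```

Run:
```python
from h import *
s=env.observe();i=env.grab_frame('wrist');cv2.imwrite('pics/w4raw.png',i)
import pickle;pickle.dump(s,open('w4.pkl','wb'))
print(s['position'])
# plan to tall carton: options of yaw
p=np.array([.4652,-.3803]);
yw=-.397+np.pi/2
print(s['qpos'])
plan([((.60,-.16,.20),1.6),((.5,-.3,.17),1.3),((*p,.14),yw)])
```

```text
[ 0.64029756 -0.0896322   0.15795081]
[-1.95773124e-01  5.40831974e-01  1.27094670e+00  1.24555066e-04
  1.32162942e+00 -4.20357589e-01]
t 13.8 st [ 0.0012 -0.2347] z 0.1546 yaw 1.7952 F [-0.6  0.6 -0.1] grip 0.0851 0.0
turn [0.006, 0.002, 0.373] shift [-0.2, -0.179, -0.151] rows 2.0
turn [0.0, 0.0, 0.573] shift [-0.457, -0.347, 0.1] rows 3.0
turn [0.0, 0.0, 0.241] shift [-0.289, -0.04, 0.1] rows 2.0
```

step_arm --series '[[[0, 0, 0.6], [-0.4, -0.45, -0.1], 1], [[0, 0, 0.6], [-0.4, -0.45, -0.1], 1], [[0, 0, 0.6], [-0.4, -0.45, -0.1], 1], [[0, 0, 0.6], [-0.4, -0.45, -0.1], 1]]'

```text
time: 14.3
position: [0.5316, -0.2391, 0.1821]
orientation: [[0.094, 0.996, -0.001], [0.996, -0.094, 0.0], [0.0, -0.001, -1.0]]
wrist_force: [0.3, 0.9, 0.1]
grip_width: 0.0854
gripper_force: 0.0
```

Run:
```python
from h import *
plan([((.4652,-.3803,.11),-.397+np.pi/2),((.4652,-.3803,-.018),-.397+np.pi/2)])
```

```text
t 14.3 st [-0.1368 -0.3569] z 0.1821 yaw 1.4766 F [0.3 0.9 0.1] grip 0.0854 0.0
turn [-0.002, -0.0, 0.578] shift [-0.489, -0.176, 0.24] rows 3.0
turn [0.0, 0.0, 0.0] shift [0.0, 0.0, 0.427] rows 3.0
```

step_arm --series '[[[0, 0, 0.578], [-0.489, -0.176, 0.24], 1], [[0, 0, 0.578], [-0.489, -0.176, 0.24], 1], [[0, 0, 0.578], [-0.489, -0.176, 0.24], 1], [[0, 0, 0.578], [-0.489, -0.176, 0.24], 1], [[0, 0, 0.578], [-0.489, -0.176, 0.24], 1]]'

```text
time: 14.92
position: [0.4683, -0.3769, 0.1101]
orientation: [[0.382, 0.924, -0.001], [0.924, -0.382, 0.001], [0.001, -0.001, -1.0]]
wrist_force: [-0.2, 1.1, 0.5]
grip_width: 0.0853
gripper_force: 0.0
```

Run:
```python
from h import *
plan([((.4652,-.3803,-.018),-.397+np.pi/2)])
C=cam('wrist');i=env.grab_frame('wrist');cv2.imwrite('pics/w5raw.png',i)
h=cv2.cvtColor(i,cv2.COLOR_BGR2HSV)
# cardboard/tape profile along rows: predicted edges vs image gradient
P=[.4652,-.3803];R=Ro.from_euler('z',-.397).as_matrix()
for yy in (.02,.04,.06):
    g=[]
    for x in np.arange(-.05,.0501,.001):
        u,v=proj(C,R@[x,yy,.065]+[*P,0])[0]; g.append(i[int(round(v)),int(round(u))].astype(int) if 0<=v<420 and 0<=u<560 else [0,0,0])
    g=np.array(g);sat=g[:,2]-g[:,0];gr=np.abs(np.gradient(sat.astype(float)));k=np.argsort(-gr)[:8]
    print(yy,sorted((k-50).tolist()),''.join('#' if s>25 else '.' for s in sat), proj(C,R@[0,yy,.065]+[*P,0])[0].round(0))
```

```text
t 14.93 st [-0.2289 -0.4774] z 0.1101 yaw 1.1788 F [-0.2  1.1  0.5] grip 0.0853 0.0
turn [-0.002, -0.001, 0.01] shift [-0.015, -0.005, 0.427] rows 3.0
0.02 [-32, -31, -12, -11, 10, 11, 30, 31] ...................####################......................####################.................... [277. 197.]
0.04 [-32, -31, -12, -11, 10, 11, 31, 32] ...................####################......................####################.................... [277. 172.]
0.06 [-32, -31, -12, -11, 11, 12, 31, 32] ...................####################.......................####################................... [277. 145.]
```

step_arm --series '[[[0, 0, 0.01], [-0.015, -0.005, 0.2], 1], [[0, 0, 0.01], [-0.015, -0.005, 0.38], 1], [[0, 0, 0.01], [-0.015, -0.005, 0.427], 1], [[0, 0, 0.01], [-0.015, -0.005, 0.427], 1], [[0, 0, 0.01], [-0.015, -0.005, 0.427], -1], [[0, 0, 0.01], [-0.015, -0.005, 0.427], -1], [[0, 0, 0.01], [-0.015, -0.005, 0.427], -1], [[0, 0, 0.01], [-0.015, -0.005, 0.427], -1]]' --grip_force 40

```text
time: 15.98
position: [0.4657, -0.3823, -0.0148]
orientation: [[0.387, 0.922, 0.003], [0.922, -0.387, -0.002], [-0.001, 0.003, -1.0]]
wrist_force: [-0.3, 1.8, 8.5]
grip_width: 0.0635
gripper_force: 45.4
```

step_arm --series '[[[0, 0, 0], [0, 0, 0], -1], [[0, 0, 0], [0, 0, -0.05], -1], [[0, 0, 0], [0, 0, -0.1], -1], [[0, 0, 0], [0, 0, -0.1], -1]]'

```text
time: 16.48
position: [0.4653, -0.3823, 0.0147]
orientation: [[0.388, 0.922, 0.002], [0.922, -0.388, -0.002], [-0.001, 0.003, -1.0]]
wrist_force: [-0.3, 0.7, -4.1]
grip_width: 0.0637
gripper_force: 46.1
```

Run:
```python
from h import *
Y=SY+np.pi/2
plan([((.47,-.375,.11),1.25),((.55,-.24,.13),1.52),((*st(0,-.16),.13),Y),((*st(0,-.08),.105),Y)])
```

```text
t 16.48 st [-0.233  -0.4819] z 0.0147 yaw 1.1727 F [-0.3  0.7 -4.1] grip 0.0637 46.08180642127991
turn [0.005, 0.002, -0.148] shift [0.028, 0.006, -0.318] rows 2.0
turn [0.0, 0.0, -0.516] shift [0.511, 0.111, -0.067] rows 3.0
turn [0.0, 0.0, -0.522] shift [0.755, 0.2, 0.0] rows 4.0
turn [0.0, 0.0, 0.0] shift [0.267, -0.0, 0.083] rows 2.0
```

step_arm --series '[[[0.005, 0.002, -0.05], [0.01, 0.002, -0.11], -1], [[0.005, 0.002, -0.1], [0.02, 0.004, -0.22], -1], [[0.005, 0.002, -0.148], [0.028, 0.006, -0.318], -1], [[0.005, 0.002, -0.148], [0.028, 0.006, -0.318], -1]]'

```text
time: 16.98
position: [0.4703, -0.3751, 0.1098]
orientation: [[0.315, 0.949, 0.001], [0.949, -0.315, -0.001], [-0.0, 0.001, -1.0]]
wrist_force: [-1.1, -0.6, -3.7]
grip_width: 0.0637
gripper_force: 47.2
```

step_arm --series '[[[0, 0, -0.1], [0.1, 0.02, -0.013], -1], [[0, 0, -0.2], [0.22, 0.045, -0.027], -1], [[0, 0, -0.3], [0.34, 0.07, -0.04], -1], [[0, 0, -0.42], [0.44, 0.095, -0.054], -1], [[0, 0, -0.516], [0.511, 0.111, -0.067], -1], [[0, 0, -0.516], [0.511, 0.111, -0.067], -1]]'

```text
time: 17.73
position: [0.5498, -0.2386, 0.1274]
orientation: [[0.049, 0.999, -0.003], [0.999, -0.049, 0.002], [0.002, -0.003, -1.0]]
wrist_force: [-0.3, 0.3, -3.8]
grip_width: 0.0637
gripper_force: 47.1
```

step_arm --series '[[[0, 0, -0.1], [0.13, 0.035, 0], -1], [[0, 0, -0.2], [0.28, 0.075, 0], -1], [[0, 0, -0.3], [0.43, 0.115, 0], -1], [[0, 0, -0.4], [0.58, 0.155, 0], -1], [[0, 0, -0.48], [0.7, 0.185, 0], -1], [[0, 0, -0.522], [0.755, 0.2, 0], -1], [[0, 0, -0.522], [0.755, 0.2, 0], -1]]'

```text
time: 18.6
position: [0.6207, -0.0165, 0.1279]
orientation: [[-0.221, 0.975, -0.003], [0.975, 0.221, 0.002], [0.002, -0.002, -1.0]]
wrist_force: [-0.5, 0.1, -4.3]
grip_width: 0.0638
gripper_force: 47.1
```

Run:
```python
from h import *
Y=SY+np.pi/2
import pickle
s=env.observe();i=env.grab_frame('wrist');pickle.dump(s,open('w6.pkl','wb'));cv2.imwrite('pics/w6raw.png',i)
plan([((*st(0,-.08),.105),Y)])
```

```text
t 18.65 st [-0.001  -0.1603] z 0.1281 yaw 1.7927 F [-0.2 -0.3 -4.3] grip 0.0636 47.08228826522827
turn [-0.004, -0.004, -0.001] shift [0.267, 0.003, 0.077] rows 2.0
```

step_arm --series '[[[0, 0, 0], [0.09, 0.003, 0.02], -1], [[0, 0, 0], [0.18, 0.003, 0.04], -1], [[0, 0, 0], [0.25, 0.003, 0.07], -1], [[0, 0, 0], [0.267, 0.003, 0.077], -1], [[0, 0, 0], [0.267, 0.003, 0.1], -1], [[0, 0, 0], [0.267, 0.003, 0.12], -1], [[0, 0, 0], [0.267, 0.003, 0.12], -1]]'

```text
time: 19.52
position: [0.6038, 0.0613, 0.0921]
orientation: [[-0.22, 0.975, -0.003], [0.975, 0.22, 0.002], [0.002, -0.003, -1.0]]
wrist_force: [1.1, -0.1, -5.2]
grip_width: 0.0636
gripper_force: 47.0
```

step_arm --series '[[[0, 0, 0], [0.012, 0, 0], -1], [[0, 0, 0], [0.02, 0, 0], -1], [[0, 0, 0], [0.028, 0, 0], -1], [[0, 0, 0], [0.028, 0, 0], -1]]'

```text
time: 20.02
position: [0.6021, 0.0704, 0.0928]
orientation: [[-0.221, 0.975, -0.002], [0.975, 0.221, 0.002], [0.002, -0.001, -1.0]]
wrist_force: [0.1, -0.6, -4.2]
grip_width: 0.0636
gripper_force: 47.0
```

step_arm --series '[[[0, 0, 0], [0.004, 0, 0], -1], [[0, 0, 0], [0.008, 0, 0], -1], [[0, 0, 0], [0.008, 0, 0], -1]]'

```text
time: 20.4
position: [0.6018, 0.0716, 0.0929]
orientation: [[-0.221, 0.975, -0.002], [0.975, 0.221, 0.0], [0.001, -0.001, -1.0]]
wrist_force: [1.0, -6.7, -3.4]
grip_width: 0.0635
gripper_force: 46.9
```

step_arm --series '[[[0, 0, 0], [0.003, 0, 0], -1], [[0, 0, 0], [0.006, 0, 0], -1], [[0, 0, 0], [0.006, 0, 0], -1]]'

```text
time: 20.78
position: [0.6018, 0.0715, 0.0931]
orientation: [[-0.221, 0.975, -0.001], [0.975, 0.221, -0.002], [-0.002, -0.001, -1.0]]
wrist_force: [2.8, -19.0, -2.8]
grip_width: 0.0638
gripper_force: 46.8
```

step_arm --series '[[[0, 0, 0], [-0.008, 0, 0], -1], [[0, 0, 0], [-0.008, 0, 0.004], -1], [[0, 0, 0], [-0.008, 0, 0.008], -1], [[0, 0, 0], [-0.008, 0, 0.01], -1], [[0, 0, 0], [-0.008, 0, 0.01], -1]]'

```text
time: 21.4
position: [0.602, 0.0716, 0.0901]
orientation: [[-0.221, 0.975, -0.001], [0.975, 0.221, 0.001], [0.001, -0.001, -1.0]]
wrist_force: [2.1, -5.9, -1.4]
grip_width: 0.0633
gripper_force: 47.4
```

step_arm --series '[[[0, 0, 0], [0, 0, 0.003], -1], [[0, 0, 0], [0, 0, 0.005], -1], [[0, 0, 0], [0, 0, 0.005], -1]]'

```text
time: 21.78
position: [0.6021, 0.0716, 0.0894]
orientation: [[-0.221, 0.975, -0.0], [0.975, 0.221, 0.001], [0.001, -0.0, -1.0]]
wrist_force: [-1.7, -6.3, 7.7]
grip_width: 0.0632
gripper_force: 48.0
```

step_arm --series '[[[0, 0, 0], [0, 0, -0.002], 0.52], [[0, 0, 0], [0, 0, -0.002], 0.6], [[0, 0, 0], [0, 0, -0.002], 0.9], [[0, 0, 0], [0, 0, -0.002], 1], [[0, 0, 0], [0, 0, -0.002], 1], [[0, 0, 0], [0, 0, -0.1], 1], [[0, 0, 0], [0, 0, -0.35], 1], [[0, 0, 0], [0, 0, -0.5], 1]]'

```text
time: 22.78
position: [0.6018, 0.0716, 0.2403]
orientation: [[-0.221, 0.975, -0.002], [0.975, 0.221, 0.002], [0.002, -0.001, -1.0]]
wrist_force: [1.2, -0.4, 0.4]
grip_width: 0.0856
gripper_force: 0.0
```

Run:
```python
from h import *
import pickle
s=env.observe();i=env.grab_frame('wrist');pickle.dump(s,open('w7.pkl','wb'));cv2.imwrite('pics/w7raw.png',i)
for n in('scene','side'): cv2.imwrite(f'pics/{n}7.png',env.grab_frame(n))
print(s['position'],s['qpos'],s['wrist_force'],s['time'])
C=cam('wrist',s);j=cam('scene')
i2=cv2.imread('pics/scene7.png')
# lateral profile on tall top, in stand frame
def prof(C,i,z,yy,lo,hi):
    g=[]
    for x in np.arange(lo,hi,.001):
        u,v=proj(C,[*st(x,yy),z])[0]; g.append(i[int(round(v)),int(round(u))].astype(int) if 0<=v<419.5 and 0<=u<559.5 else [0,0,0])
    g=np.array(g);return ''.join('#' if a[2]-a[0]>25 else ('o' if a.max()>110 else '.') for a in g)
for yy in (-.12,-.1,-.08,-.06,-.04,-.02): print(yy,prof(C,i,.169,yy,-.05,.051))
```

```text
[0.60178017 0.07162543 0.24031251] [ 0.0570727   0.40041308  1.2834633   0.00208937  1.45947639 -0.1661104 ] [ 1.15718474 -0.38431138  0.38761965] 22.775
-0.12 oooooooooooooo#########################......................####################.######ooooooooooooo
-0.1 ooo...........#########################.......................##########################.............
-0.08 ooooo###################################......................##################################.....
-0.06 ......##################################......................##################################.....
-0.04 ......##################################......................#########################.#########....
-0.02 ......##################################....................oo##################################.....
```

Run:
```python
from h import *
plan([((.55,.21,.245),1.75),((.4834,.3246,.11),.1295+np.pi/2)])
```

```text
t 22.93 st [ 0.0014 -0.0695] z 0.2415 yaw 1.7937 F [-0.6 -0.3 -0.6] grip 0.0854 0.0
turn [0.008, -0.003, 0.084] shift [0.489, -0.07, -0.011] rows 3.0
turn [0.0, 0.0, 0.095] shift [0.415, -0.15, 0.45] rows 4.0
```

step_arm --series '[[[0.004, -0.003, 0.084], [0.489, -0.07, -0.03], 1], [[0.004, -0.003, 0.084], [0.489, -0.07, -0.03], 1], [[0.004, -0.003, 0.084], [0.489, -0.07, -0.03], 1], [[0.004, -0.003, 0.084], [0.489, -0.07, -0.03], 1]]'

```text
time: 23.42
position: [0.5482, 0.2113, 0.2465]
orientation: [[-0.18, 0.984, -0.005], [0.984, 0.18, -0.0], [0.001, -0.005, -1.0]]
wrist_force: [0.5, -0.3, -0.2]
grip_width: 0.0855
gripper_force: 0.0
```

step_arm --series '[[[0, 0, 0.095], [0.25, -0.09, 0.1], 1], [[0, 0, 0.095], [0.415, -0.15, 0.2], 1], [[0, 0, 0.095], [0.415, -0.15, 0.45], 1], [[0, 0, 0.095], [0.415, -0.15, 0.45], 1], [[0, 0, 0.095], [0.415, -0.15, 0.45], 1], [[0, 0, 0.095], [0.415, -0.15, 0.45], 1]]'

```text
time: 24.18
position: [0.4831, 0.324, 0.1139]
orientation: [[-0.128, 0.992, -0.003], [0.992, 0.128, 0.001], [0.001, -0.003, -1.0]]
wrist_force: [0.0, 0.4, -0.1]
grip_width: 0.0851
gripper_force: 0.0
```

Run:
```python
from h import *
C=cam('wrist');i=env.grab_frame('wrist');cv2.imwrite('pics/w8raw.png',i)
plan([((.4834,.3246,-.028),.1295+np.pi/2)])
R=Ro.from_euler('z',.1295).as_matrix()
def pr(pts):
    o=''
    for p in pts:
        u,v=proj(C,R@p+[.4834,.3246,0])[0];a=i[int(round(v)),int(round(u))].astype(int) if 0<=v<419.5 and 0<=u<559.5 else np.zeros(3)
        o+='#' if a[2]-a[0]>25 else ('o' if a.max()>110 else '.')
    return o
for yy in (.01,.02,.03,.04,.05,.06): print(yy,pr([np.array([x,yy,.045]) for x in np.arange(-.05,.0501,.001)]))
for x in (-.02,.02):print(x,pr([np.array([x,y,.045]) for y in np.arange(.04,.0901,.001)]))
```

```text
t 24.23 st [-0.0597  0.2031] z 0.1142 yaw 1.6991 F [-0.4 -0.6 -0.1] grip 0.0854 0.0
turn [-0.004, -0.002, -0.002] shift [0.001, 0.002, 0.474] rows 3.0
0.01 ooooooooooooooooooo#####################ooooooooooooooo.......####################...................
0.02 ooooooooooooooooooo####################oooooooooooooooooooooo#####################...................
0.03 ooooooooooooooooooo####################ooooooooooooooooooooooo#####################....ooo...........
0.04 ooooooooooooooooooo#####################oooooooooooooooooooooo#####################....oooooooooooooo
0.05 ooooooooooooooooooo#####################ooooooooooooooooooooo#####################o.....ooooooooooooo
0.06 ooooooooooooooooooo#####################oooooooooooooooooooooo#####################....oooooooooooooo
-0.02 ########################.oooooooooooooooooooooooooo
0.02 #########################.ooooooooooooooooooooooooo
```

step_arm --series '[[[0, 0, 0], [0.001, 0.002, 0.2], 1], [[0, 0, 0], [0.001, 0.002, 0.4], 1], [[0, 0, 0], [0.001, 0.002, 0.474], 1], [[0, 0, 0], [0.001, 0.002, 0.474], 1], [[0, 0, 0], [0.001, 0.002, 0.474], -1], [[0, 0, 0], [0.001, 0.002, 0.474], -1], [[0, 0, 0], [0.001, 0.002, 0.474], -1], [[0, 0, 0], [0.001, 0.002, 0.474], -1]]'

```text
time: 25.22
position: [0.4835, 0.3255, -0.027]
orientation: [[-0.129, 0.992, -0.0], [0.992, 0.129, 0.002], [0.002, -0.0, -1.0]]
wrist_force: [1.2, -0.8, 8.0]
grip_width: 0.0637
gripper_force: 45.7
```

step_arm --series '[[[0, 0, 0], [0, 0, 0], -1], [[0, 0, 0], [0, 0, -0.1], -1], [[0, 0, 0], [0, 0, -0.2], -1], [[0, 0, 0], [0, 0, -0.2], -1]]'

```text
time: 25.72
position: [0.4836, 0.3256, 0.0333]
orientation: [[-0.129, 0.992, 0.0], [0.992, 0.129, 0.002], [0.002, 0.001, -1.0]]
wrist_force: [0.0, 0.0, -4.8]
grip_width: 0.0634
gripper_force: 47.0
```

Run:
```python
from h import *
Y=SY+np.pi/2
p=env.observe()['position']
plan([((p[0],p[1],.245),1.70),((*st(0,-.08),.245),Y),((*st(0,-.08),.165),Y)])
```

```text
t 25.73 st [-0.059   0.2045] z 0.0333 yaw 1.7 F [ 0.   0.  -4.8] grip 0.0634 47.030330300331116
turn [0.001, -0.005, 0.0] shift [0.002, 0.0, -0.706] rows 4.0
turn [0.0, 0.0, -0.178] shift [-0.926, 0.284, 0.0] rows 5.0
turn [0.0, 0.0, 0.0] shift [0.0, 0.0, 0.267] rows 2.0
```

step_arm --series '[[[0, -0.003, 0], [0, 0, -0.15], -1], [[0, -0.003, 0], [0, 0, -0.32], -1], [[0, -0.003, 0], [0, 0, -0.5], -1], [[0, -0.003, 0], [0, 0, -0.64], -1], [[0, -0.003, 0], [0, 0, -0.706], -1], [[0, -0.003, 0], [0, 0, -0.706], -1]]'

```text
time: 26.48
position: [0.4834, 0.325, 0.2426]
orientation: [[-0.129, 0.992, -0.003], [0.992, 0.129, -0.001], [-0.001, -0.003, -1.0]]
wrist_force: [0.7, -0.1, -4.9]
grip_width: 0.0636
gripper_force: 48.0
```

step_arm --series '[[[0, 0, -0.03], [-0.1, 0.03, 0], -1], [[0, 0, -0.06], [-0.26, 0.08, 0], -1], [[0, 0, -0.09], [-0.44, 0.135, 0], -1], [[0, 0, -0.12], [-0.62, 0.19, 0], -1], [[0, 0, -0.15], [-0.78, 0.24, 0], -1], [[0, 0, -0.178], [-0.9, 0.275, 0], -1], [[0, 0, -0.178], [-0.94, 0.286, 0], -1], [[0, 0, -0.178], [-0.94, 0.286, 0], -1]]'

```text
time: 27.48
position: [0.6043, 0.0561, 0.2408]
orientation: [[-0.22, 0.976, -0.006], [0.976, 0.22, -0.002], [-0.0, -0.006, -1.0]]
wrist_force: [-1.2, 0.5, -4.1]
grip_width: 0.0632
gripper_force: 47.8
```

Run:
```python
from h import *
plan([((*st(.0005,-.083),.145),SY+np.pi/2)])
```

```text
t 27.48 st [-0.0007 -0.085 ] z 0.2408 yaw 1.7923 F [-1.2  0.5 -4.1] grip 0.0632 47.821274399757385
turn [-0.012, 0.0, -0.002] shift [0.007, 0.006, 0.319] rows 2.0
```

step_arm --series '[[[-0.008, 0, -0.002], [0, 0.006, 0.09], -1], [[-0.008, 0, -0.002], [0, 0.006, 0.18], -1], [[-0.008, 0, -0.002], [0, 0.006, 0.25], -1], [[-0.008, 0, -0.002], [0, 0.006, 0.29], -1], [[-0.008, 0, -0.002], [0, 0.006, 0.305], -1], [[-0.008, 0, -0.002], [0, 0.006, 0.31], -1], [[-0.008, 0, -0.002], [0, 0.006, 0.31], -1]]'

```text
time: 28.35
position: [0.6062, 0.0567, 0.1501]
orientation: [[-0.222, 0.975, 0.001], [0.975, 0.222, -0.001], [-0.001, 0.001, -1.0]]
wrist_force: [0.2, 0.6, -4.1]
grip_width: 0.0635
gripper_force: 47.8
```

step_arm --series '[[[0, 0, 0], [0.015, 0, 0], -1], [[0, 0, 0], [0.03, 0, 0], -1], [[0, 0, 0], [0.045, 0, 0], -1], [[0, 0, 0], [0.05, 0, 0], -1], [[0, 0, 0], [0.05, 0, 0], -1]]'

```text
time: 28.98
position: [0.6027, 0.0713, 0.1495]
orientation: [[-0.222, 0.975, 0.0], [0.975, 0.222, -0.001], [-0.001, 0.0, -1.0]]
wrist_force: [-0.8, -0.3, -3.6]
grip_width: 0.0635
gripper_force: 47.8
```

step_arm --series '[[[0, 0, 0], [0.005, 0, 0], -1], [[0, 0, 0], [0.01, 0, 0], -1], [[0, 0, 0], [0.015, 0, 0], -1], [[0, 0, 0], [0.015, 0, 0], -1]]'

```text
time: 29.48
position: [0.6017, 0.0757, 0.1495]
orientation: [[-0.222, 0.975, 0.0], [0.975, 0.222, -0.001], [-0.001, 0.0, -1.0]]
wrist_force: [-0.0, 0.5, -4.1]
grip_width: 0.0633
gripper_force: 47.8
```

step_arm --series '[[[0, 0, 0], [0.004, 0, 0], -1], [[0, 0, 0], [0.008, 0, 0], -1], [[0, 0, 0], [0.008, 0, 0], -1]]'

```text
time: 29.85
position: [0.6012, 0.078, 0.1495]
orientation: [[-0.222, 0.975, 0.001], [0.975, 0.222, -0.001], [-0.001, 0.0, -1.0]]
wrist_force: [-0.6, -0.7, -3.7]
grip_width: 0.0632
gripper_force: 47.8
```

step_arm --series '[[[0, 0, 0], [0.004, 0, 0], -1], [[0, 0, 0], [0.008, 0, 0], -1], [[0, 0, 0], [0.008, 0, 0], -1]]'

```text
time: 30.22
position: [0.6011, 0.078, 0.1497]
orientation: [[-0.22, 0.975, 0.001], [0.975, 0.22, -0.004], [-0.004, 0.0, -1.0]]
wrist_force: [2.2, -15.1, -3.2]
grip_width: 0.0633
gripper_force: 47.9
```

step_arm --series '[[[0, 0, 0], [-0.005, 0, 0], -1], [[0, 0, 0], [-0.005, 0, 0.006], -1], [[0, 0, 0], [-0.005, 0, 0.012], -1], [[0, 0, 0], [-0.005, 0, 0.017], -1], [[0, 0, 0], [-0.005, 0, 0.02], -1], [[0, 0, 0], [-0.005, 0, 0.02], -1]]'

```text
time: 30.98
position: [0.6016, 0.0781, 0.1441]
orientation: [[-0.221, 0.975, 0.002], [0.975, 0.221, -0.001], [-0.002, 0.002, -1.0]]
wrist_force: [2.4, -6.6, 0.3]
grip_width: 0.0633
gripper_force: 48.2
```

step_arm --series '[[[0, 0, 0], [0, 0, 0.003], -1], [[0, 0, 0], [0, 0, 0.006], -1], [[0, 0, 0], [0, 0, 0.006], -1]]'

```text
time: 31.35
position: [0.6016, 0.0781, 0.1423]
orientation: [[-0.221, 0.975, 0.002], [0.975, 0.221, -0.001], [-0.002, 0.002, -1.0]]
wrist_force: [2.0, -6.4, -0.5]
grip_width: 0.0632
gripper_force: 48.3
```

step_arm --series '[[[0, 0, 0], [0, 0, 0.003], -1], [[0, 0, 0], [0, 0, 0.003], -1]]'

```text
time: 31.6
position: [0.6017, 0.0781, 0.1421]
orientation: [[-0.221, 0.975, 0.003], [0.975, 0.221, -0.001], [-0.002, 0.002, -1.0]]
wrist_force: [0.3, -7.6, 5.9]
grip_width: 0.0632
gripper_force: 48.9
```

Seated (upward force, height as predicted). Releasing and rising.

step_arm --series '[[[0, 0, 0], [0, 0, -0.001], 0.52], [[0, 0, 0], [0, 0, -0.001], 0.6], [[0, 0, 0], [0, 0, -0.001], 0.9], [[0, 0, 0], [0, 0, -0.001], 1], [[0, 0, 0], [0, 0, -0.001], 1], [[0, 0, 0], [0, 0, -0.1], 1], [[0, 0, 0], [0, 0, -0.3], 1], [[0, 0, 0], [0, 0, -0.4], 1]]'

```text
time: 32.6
position: [0.6014, 0.0789, 0.2642]
orientation: [[-0.222, 0.975, 0.004], [0.975, 0.222, -0.0], [-0.001, 0.004, -1.0]]
wrist_force: [-0.5, 0.3, -0.7]
grip_width: 0.0856
gripper_force: 0.0
```

step_arm --series '[[[0, 0, 0], [-0.5, 0, -0.05], 1], [[0, 0, 0], [-0.5, 0, -0.05], 1], [[0, 0, 0], [-0.5, 0, -0.05], 1], [[0, 0, 0], [-0.5, 0, -0.05], 1]]'

```text
time: 33.1
position: [0.6342, -0.0691, 0.2756]
orientation: [[-0.219, 0.976, 0.0], [0.976, 0.219, -0.001], [-0.001, 0.0, -1.0]]
wrist_force: [0.2, 0.7, 0.5]
grip_width: 0.0857
gripper_force: 0.0
```

Run:
```python
from h import *
s=env.observe();print(s['time'],s['position'])
C=cam('wrist');w=env.grab_frame('wrist');i=env.grab_frame('scene');j=env.grab_frame('side')
cv2.imwrite('pics/w9raw.png',w);cv2.imwrite('pics/scene9.png',i)
S=cam('scene')
def box(img,Cc,z0,h,x0,y0,k,col):
    P=np.array([[*st(a*.032,-.065+b*.065),z0+c*h] for a in(-1,1) for b in(-1,1) for c in(0,1)])
    u=(proj(Cc,P)-[x0,y0])*k
    for m in range(8):
        for b in (1,2,4):
            if not m&b: cv2.line(img,tuple(u[m].astype(int)),tuple(u[m|b].astype(int)),col,1)
c=np.zeros((600,800,3),np.uint8)
p=crop(i,250,140,390,290,4,None)
box(p,S,.104,.065,250,140,4,(0,255,0));box(p,S,.169,.045,250,140,4,(255,255,0))
c[:600,:400]=p[:600,:400]
q=crop(w,140,0,420,420,1.42,None);c[:q.shape[0],402:402+q.shape[1]]=q[:,:398]
cv2.imwrite('pics/c6.png',c)
```

```text
33.1 [ 0.63424794 -0.06905921  0.27559108]
```

View pics/c6.png

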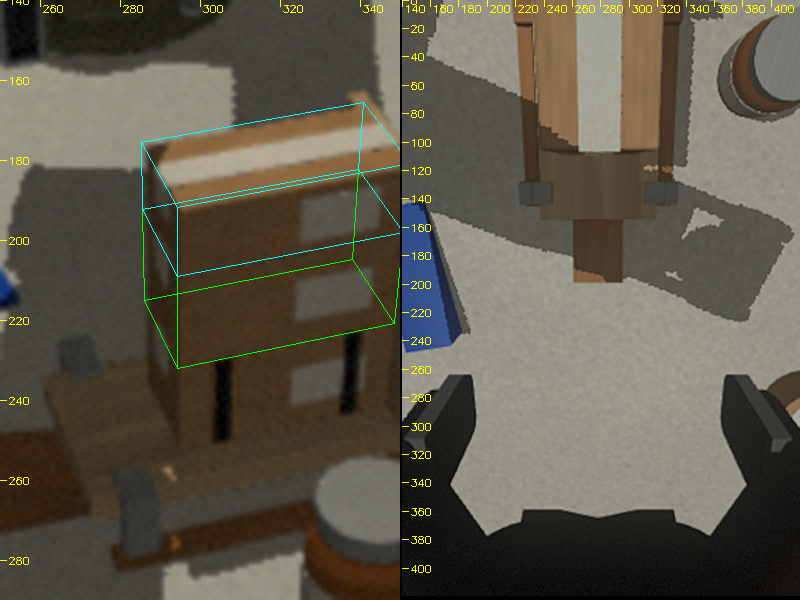

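The last picture shows the stack aligned: the near edges of all three cartons line up at crop column 178. The wedge is square and central under the edge at wrist pixel (278,180), and the jar stands clear. I'm handing it in.

```bash
python3 -c "
from plant import env
print(env.job_done())"
```

```text
the job is handed in; nothing more can be done
None
```

I handed the job in at about 33 s: the wedge was driven to about 32 N (slightly over your 20–30 N) and released, and both cartons were set down against the fence by force contact and released. The hand-in gave no verdict; I checked board level only by the wedge force and the last picture, and fence contact only by force.

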